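# Take the bore of the clamped bushing with a spring bore gauge

## Task

Take the bore size of the brass bushing clamped in the vice: squeeze the orange tabs of the spring bore gauge, lower it centred into the bore until its shoulder sits on the rim, then let go of it completely so that its plungers spring out against the wall. With the gauge seated like that, press the red lock cap down gently, only until you feel the taper take up, so that the plungers keep exactly the size of the bore; then take the gauge by its black grip, draw it out and stand it back, upright and seated, in its wooden stand with the reading kept. Be gentle with gauge and bushing, do not drop the gauge on the table, and leave the other things alone.

Things in the scene. Friction and masses are not known exactly. Their poses are not given: they have to be found in the camera images.
- gauge: Spring bore gauge, about 0.35 kg, starts in the stand, relaxed and unlocked. Origin: centre of the underside of its shoulder, z up along its axis. Shoulder: rubber-faced aluminium disc 68 mm across, 6 mm thick. Below it a 33 mm boss 10 mm deep and an 18 mm steel stem to z -46 mm; above it the black grip, orange tabs and red cap. Pose not reported while held.
- tabs (a point): On the gauge's axis, 38 mm above its origin, midway between the two orange squeeze tabs on its +y and -y sides (22 mm wide in x, 6 mm thick, z 26 to 50 mm; outer faces 48 mm apart relaxed, 32 mm fully squeezed). Each tab is one piece with the plunger below it: squeezing (5 N; 20 N is fine) draws both plungers in, letting go springs them out.
- plungers (a point): On the gauge's axis, 34 mm below its origin: midway between the two round-ended steel plungers, 10 mm thick, that point to the gauge's +y and -y. 51 mm over the tips when relaxed, 35 mm when fully squeezed.
- grip (a point): On the gauge's axis, 34 mm above its origin: the black grip block, 26 mm in the gauge's x by 18 mm in y, z 6 to 43 mm. Its flats face +x and -x; held across them the tabs stay untouched.
- plunger_l (a joint): How far the plunger on the gauge's +y side is pushed in from relaxed, 0 to 0.008 m (the other one follows it exactly). Width over the tips = 51 mm minus twice this. This is the reading: it must end at the value it has when sprung out against the bore wall.
- lock (a joint): How far the lock cap is pushed down, 0 (raised, as at the start) to 0.0145 m. It stays where it is left. Its hidden taper stops the plungers from springing out further once it has taken up. Pushed too far it draws them in off the wall and spoils the reading; too little, they spring out too far once withdrawn.
- lock_top (a point): Centre of the top of the red lock cap, 18 mm across, 7 mm thick, on the gauge's axis, 65 mm above its origin when raised. It slides down with 5 N of friction; with the gauge sprung out in the bore the resistance jumps to 11 to 13 N when the taper takes up, after 6 to 13 mm depending on the bore. It never needs to be raised again.
- bore_mouth (a point): Centre of the upper rim of the bushing in the blue bench vice, 150 mm above the table, z up. The vice's jaws clamp the bushing from two sides, their tops 32 mm below this rim; the gauge's shoulder seats on the rim. The vice is bolted down.
- stand_hole (a point): Centre of the top of the hole in the gauge's stand: wooden block 100 x 100 x 70 mm, fixed, with a 57 mm through hole; top at z = 70 mm. The gauge's shoulder rests on this top with the stem in the hole.
- bushing_a: One of three look-alike brass bushings: 66 mm outside, 70 mm tall, origin at the centre of its underside, upright, firmly fixed. Their through bores differ, from 37 to 47 mm, which one has which is not told. One is clamped in the vice (underside at z = 80 mm, axis through bore_mouth), the other two are stock on the timber block and stay there.
- bushing_b: As bushing_a: same outside, different bore.
- bushing_c: As bushing_a: same outside, different bore.
- hammer: Ball-peen style hammer with a green handle, 280 mm, lying at the side; leave alone.
- punch: Dark steel centre punch, 90 mm long, lying between vice and stand; leave alone.
- washer: Brass washer, 32 mm across, 6 mm thick, lying between vice and stand; leave alone.
- soft_jaw: Copper angle (soft jaw), 70 x 30 x 24 mm, lying between vice and stand, farther back; leave alone.
- file: Flat file with blue handle, 285 mm, lying at the side; leave alone.
- oil: Yellow oil bottle with red cap, 56 mm across, 130 mm tall, standing at the side; leave alone.
- wrench: Steel wrench, 180 mm, lying at the side; leave alone.
Things that resemble listed ones, but are neither listed nor needed, are in the scene too. Leave any blue or turquoise look-alike of the gauge alone. What is meant by the part that bears stand_hole is not blue, and is the smaller of those in its own colour.

How it is judged:
On the way, in this order (a step that is already met when the one before it is completed fails the run):
1. the gauge's head is in the bore of the clamped bushing (shoulder within 15 mm of the rim, axis within 8 mm of the bore's) (horizontal distance between gauge and bore_mouth below 0.008 m and z of gauge in the frame of bore_mouth below 0.015 m and angle between gauge's own z axis and vertical below 0.15 rad).
2. the gauge sits on the rim (within 3 mm), let go of, plungers out against the bore wall (within 0.75 mm), lock cap still up (pushed less than 3 mm) (horizontal distance between gauge and bore_mouth below 0.008 m and z of gauge in the frame of bore_mouth below 0.003 m and angle between gauge's own z axis and vertical below 0.08 rad and ((horizontal distance between bushing_a and bore_mouth below 0.02 m and value of joint plunger_l between 0.00535 and 0.00685 m) or (horizontal distance between bushing_b and bore_mouth below 0.02 m and value of joint plunger_l between 0.00335 and 0.00485 m) or (horizontal distance between bushing_c and bore_mouth below 0.02 m and value of joint plunger_l between 0.00135 and 0.00285 m)) and value of joint lock below 0.003 m and contact force between the fingers and gauge below 0.1 N), for 0.2 s.
3. while seated, the lock cap is pushed down (more than 4.5 mm) with the plungers still within 0.75 mm of the bore size (horizontal distance between gauge and bore_mouth below 0.008 m and z of gauge in the frame of bore_mouth below 0.003 m and angle between gauge's own z axis and vertical below 0.08 rad and ((horizontal distance between bushing_a and bore_mouth below 0.02 m and value of joint plunger_l between 0.00535 and 0.00685 m) or (horizontal distance between bushing_b and bore_mouth below 0.02 m and value of joint plunger_l between 0.00335 and 0.00485 m) or (horizontal distance between bushing_c and bore_mouth below 0.02 m and value of joint plunger_l between 0.00135 and 0.00285 m)) and value of joint lock above 0.0045 m), for 0.2 s.
At the end, for the whole second after the job is handed in: The gauge stands released and at rest in its stand (axis within 8 mm of the hole's, shoulder within 3 mm of the top, tilt under 0.08 rad), locked (cap down more than 4.5 mm), with the plungers' push-in within 0.75 mm of what the clamped bushing's bore gives (horizontal distance between gauge and stand_hole below 0.008 m and z of gauge in the frame of stand_hole below 0.003 m and angle between gauge's own z axis and vertical below 0.08 rad and linear speed of gauge below 0.02 m/s and ((horizontal distance between bushing_a and bore_mouth below 0.02 m and value of joint plunger_l between 0.00535 and 0.00685 m) or (horizontal distance between bushing_b and bore_mouth below 0.02 m and value of joint plunger_l between 0.00335 and 0.00485 m) or (horizontal distance between bushing_c and bore_mouth below 0.02 m and value of joint plunger_l between 0.00135 and 0.00285 m)) and value of joint lock above 0.0045 m); the robot touches nothing.
It fails at once if the gauge is forced against a bushing with more than 25 N (contact force between gauge and bushing_a above 25 N or contact force between gauge and bushing_b above 25 N or contact force between gauge and bushing_c above 25 N).
It fails at once if the gauge is dropped or set down on the bench (its shoulder below 50 mm) (height (world z) of gauge below 0.05 m).
It fails at once if a bystander is moved more than 20 mm (distance of any of hammer, punch, washer, soft_jaw, file, oil, wrench from where it was at the start of the episode above 0.02 m).
It also fails if it takes over 72 s, if anything falls off the work surface, if the arm or the gripper's body presses on something with over 40 N, if the wrist force passes 120 N, or if a joint passes its speed limit or range.

## Robot

A 6-joint arm with a two-finger parallel gripper is mounted at the origin on the work surface. World frame = base frame: x ahead of the robot, y to its left, z up, the work surface at z = 0. Lengths are in m, angles in rad, forces in N, time in s.
With the tool pointing down it reaches from about 0.3 to 0.95 m from the base axis. Payload 3.1 kg.
Tool frame: the origin (TCP) lies midway between the tips of the shut fingers; the grasp point (between the pads) lies env.grip_point_offset behind it (env.grip_point_offset is the distance from the TCP to the grasp point, in m); z points along the fingers, y is the line along which they close (so a half turn about z gives the same grasp; the last joint's range is limited). The gripper opens to 85 mm and grips with 20 to 120 N. Pads are 22 mm wide; open, the fingers measure 114 mm over their backs; the gripper's body (76 mm by 85 mm) begins 54 mm behind the grasp point. The pads swing forward as they close: fully open they stand 13 mm farther back than shut.
Start: joints at [1.072, 0.308, 1.634, -0, 1.2, -0.07], TCP at [0.26, 0.568, 0.231] pointing down, gripper open.
Joint ranges: [-3.06, 3.06], [-0.79, 1.96], [0.05, 2.63], [-1.19, 4.34], [0.05, 2.64], [-2.94, 2.94]. Speed limits (rad/s): [2.79, 2.79, 3.14, 3.14, 3.14, 3.14].

## Interface

Orientations are given as a 3x3 rotation matrix whose columns are the frame's x, y, z axes.
In Python, from plant import env, read_camera, camera_info gives the robot as it stands.
- The arm moves only by the tool jog_arm, never from a script. Its argument "series" is a list of rows, each an object of numbers: "dx", "dy", "dz": the shift along the tool's x, y, z in cm; "rx", "ry", "rz": the turn, a rotation vector about the tool's x, y, z in degrees; "hand": the closure, from 0 (fully open) to 1 (shut). In form: [{"dx": .., "dy": .., "dz": .., "rx": .., "ry": .., "rz": .., "hand": ..}, ...]. A call has 1 to 10 rows; each row is the pose to reach, as a shift and turn from the pose commanded when the call began, along the tool's axes at that moment; what a row does not reach only later rows make up. A row lasts 1/10 s, in which the tool goes at most 50 mm and 8.59 degrees, less where a joint would pass 70% of its speed; a pose out of reach is approached as far as the arm can. A call with a gripper value outside its range is refused whole. The fingers move at their own pace and stop on an object; "squeeze" is the grip in N (left out, the last holds). Time passes only in rows, so rows that repeat a pose let the fingers close. It gives the time, the measured TCP pose, the force, the opening and the grip force at its end, in the units of the state.
- env.get_obs(): the state, without advancing time (a new reading comes with each control period).
- read_camera(name): name is "scene" or "top"; returns the picture (384x512x3 uint8, red, green, blue); there is no depth.
- camera_info(name): a dict with "vertical_fov" (degrees; the focal length in pixels is half the picture's height over the tangent of half this angle, whatever the lens; pixels are square), "cx", "cy" (the principal point, pixels), "extrinsics" (4x4, takes a point from world to camera coordinates). Camera axes: x right, y down, z forward; pixel columns grow to the right and rows downward; lengths in m; the calibration is good to about 2 mm. A picture is of the moment at which its call begins. camera_info takes no time and is no camera call.
- env.finish_job(): hands the job in; it is judged then, once.
The state is a dict: "time": time; "q": joint angles; "joint_velocities": joint speeds; "joint_torque": joint torques, N m; "tool_pos": TCP position; "orientation": TCP orientation; "wrist_force": force on the tool from outside, world axes, zero at the start; "moment": the same for the moment, N m; "finger_gap": finger opening in m; "finger_force": force on a finger pad.
Only numpy, scipy, OpenCV 4.12 (cv2) and the standard library are available. Lean on these libraries where they do the work, as an engineer would, in place of code of your own. Each camera call takes 0.05 s, during which the arm holds its last target. There are 200 camera calls.

## Working session

There is one attempt and no reset: what is moved stays moved. The work goes in short steps, Python scripts to look and compute and a tool call to move; the robot and the scene stay as the last step left them, time stands still between calls to the robot, and variables do not carry over. Pictures are saved under pics/ and viewed, at most 10 in all, crops included, and the job is handed in when it is done.

Besides the shell and the picture viewer there is one more tool, called by a JSON object that holds its "method" and its "body". jog_arm: Moves the arm, as the interface text tells. Its arguments: {"type":"object","properties":{"series":{"type":"array","items":{"type":"object","properties":{"dx":{"type":"number"},"dy":{"type":"number"},"dz":{"type":"number"},"rx":{"type":"number"},"ry":{"type":"number"},"rz":{"type":"number"},"hand":{"type":"number"}}}},"squeeze":{"type":"number"}},"required":["series"]}

```bash
mkdir -p pics; python3 - <<'E'
from plant import env, read_camera, camera_info
import cv2, numpy as np
for n in("scene","top"):
    im=read_camera(n); cv2.imwrite(f"pics/{n}0.png",im[:,:,::-1]); 
    c=camera_info(n); print(n,c["vertical_fov"],c["cx"],c["cy"]); print(np.round(c["extrinsics"],4).tolist())
print({k:np.round(v,3).tolist() for k,v in env.get_obs().items()}, env.grip_point_offset)
E
```

```text
scene 57.184707737801816 249.98818292375168 186.47818770654075
[[0.8603, 0.5098, -0.0073, -0.431], [0.3383, -0.5816, -0.7398, -0.0769], [-0.3814, 0.6339, -0.6728, 1.3515], [0.0, 0.0, 0.0, 1.0]]
top 56.32785826734048 256.6685382078532 191.39610084370025
[[0.0047, -0.9995, -0.0297, 0.0265], [-0.9869, 0.0001, -0.1614, 0.5139], [0.1614, 0.03, -0.9864, 1.1344], [0.0, 0.0, 0.0, 1.0]]
{'time': 0.1, 'q': [1.072, 0.309, 1.635, 0.0, 1.2, -0.07], 'joint_velocities': [-0.001, -0.003, -0.003, -0.001, 0.001, 0.001], 'joint_torque': [-0.0, -41.641, -27.764, -0.0, 0.004, -0.0], 'tool_pos': [0.26, 0.568, 0.23], 'orientation': [[-0.909, 0.416, -0.001], [0.416, 0.909, -0.002], [0.0, -0.002, -1.0]], 'wrist_force': [1.559, 0.141, 0.15], 'moment': [-0.002, -0.012, 0.006], 'finger_force': 0.0, 'finger_gap': 0.085} 0.0187
```

View pics/scene0.png

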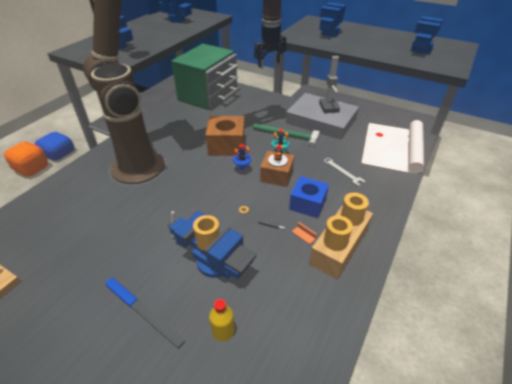

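View pics/top0.png

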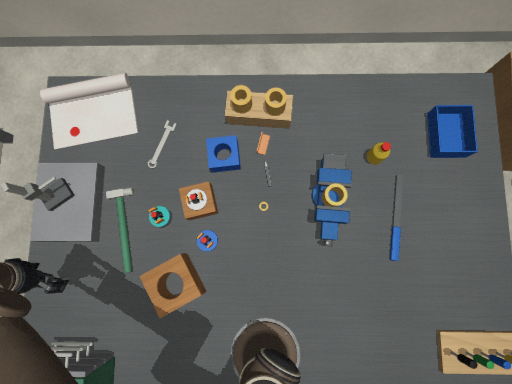

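The top view shows the gauge with its pale shoulder and red cap in the small brown stand at about (197,200). The clamped bushing is at (335,195). Turquoise (159,216) and blue (207,240) look-alikes stand nearby, and the punch and washer lie between stand and vice. Next I'll measure them by colour masks.

```bash
cat > h.py <<'E'
from plant import env, read_camera, camera_info
import cv2, numpy as np
def ray(n,uv):
    c=camera_info(n); E=np.array(c["extrinsics"]); f=192/np.tan(np.radians(c["vertical_fov"]/2))
    d=np.array([(uv[0]-c["cx"])/f,(uv[1]-c["cy"])/f,1.]); R=E[:3,:3]
    return -R.T@E[:3,3], R.T@d
def onz(n,uv,z):
    o,d=ray(n,uv); return o+d*(z-o[2])/d[2]
def tri(u1,u2):
    o1,d1=ray("top",u1);o2,d2=ray("scene",u2)
    s=np.linalg.lstsq(np.c_[d1,-d2],o2-o1,rcond=None)[0]
    a=o1+s[0]*d1;b=o2+s[1]*d2; return (a+b)/2,np.linalg.norm(a-b)
def blobs(im,lo,hi,box,amin=4):
    """hsv mask blobs within box (u0,v0,u1,v1)"""
    h=cv2.cvtColor(im,cv2.COLOR_RGB2HSV); m=cv2.inRange(h,np.array(lo),np.array(hi))
    k=np.zeros_like(m); u0,v0,u1,v1=box; k[v0:v1,u0:u1]=m[v0:v1,u0:u1]
    cs=cv2.findContours(k,cv2.RETR_EXTERNAL,cv2.CHAIN_APPROX_NONE)[0]
    n,l,s,c=cv2.connectedComponentsWithStats(k)
    return k,[(s[i,4],c[i].round(1).tolist(),s[i,:4].tolist()) for i in range(1,n) if s[i,4]>=amin],cs
E
python3 - <<'E'
from h import *
print(camera_info("top").keys())
t=cv2.imread("pics/top0.png")[:,:,::-1].copy(); s=cv2.imread("pics/scene0.png")[:,:,::-1].copy()
for nm,im,box,bb in(("top",t,(178,180,218,222),(315,175,360,215)),("scene",s,(260,145,296,186),(188,210,225,250))):
    for lab,lo,hi in(("red",(0,150,110),(5,255,255)),("orange",(6,170,150),(14,255,255)),("white",(0,0,150),(180,60,255))):
        print(nm,lab,blobs(im,lo,hi,box)[1])
    k,b,cs=blobs(im,(15,110,90),(30,255,255),bb); c=max(cs,key=cv2.contourArea); print(nm,"brass",b,cv2.fitEllipse(cv2.convexHull(c)))
A=cv2.resize(t[170:230,150:230],None,fx=5,fy=5,interpolation=cv2.INTER_CUBIC)
B=cv2.resize(t[165:225,300:380],None,fx=5,fy=5,interpolation=cv2.INTER_CUBIC)
C=cv2.resize(s[135:195,240:320],None,fx=5,fy=5,interpolation=cv2.INTER_CUBIC)
D=cv2.resize(s[205:265,165:245],None,fx=5,fy=5,interpolation=cv2.INTER_CUBIC)
cv2.imwrite("pics/z.png",np.vstack([np.hstack([A,B]),np.hstack([C,D])])[:,:,::-1])
E
```

```text
dict_keys(['vertical_fov', 'cx', 'cy', 'extrinsics'])
top red [(np.int32(25), [192.8, 196.4], [190, 194, 6, 6])]
top orange []
top white [(np.int32(229), [197.1, 199.5], [187, 189, 20, 21])]
top brass [(np.int32(321), [334.6, 194.8], [322, 184, 25, 23])] ((334.2443542480469, 195.18353271484375), (21.892580032348633, 25.7030086517334), 54.34864807128906)
scene red [(np.int32(13), [278.8, 146.4], [277, 145, 4, 4])]
scene orange [(np.int32(11), [277.4, 153.3], [275, 152, 6, 3])]
scene white [(np.int32(145), [277.6, 160.8], [268, 155, 20, 12])]
scene brass [(np.int32(605), [205.5, 229.8], [194, 215, 25, 34])] ((205.31808471679688, 230.80577087402344), (25.57889747619629, 33.43678665161133), 15.195192337036133)
```

View pics/z.png

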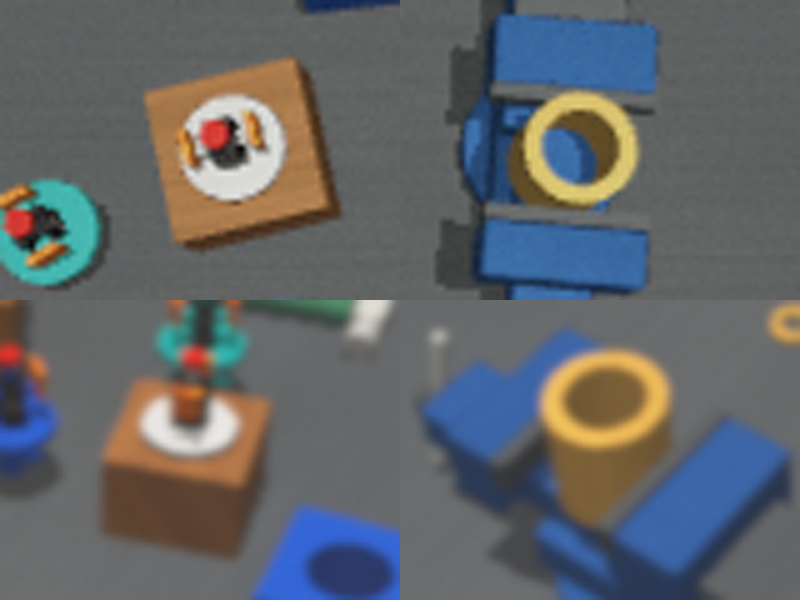

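The crops show the stand and the gauge's white shoulder centred near top pixel (196,199), with tabs at (187.5,199.5) and (200.7,195.7) and the red cap leaning toward the image centre. The bushing rim is a bright ring near (336,194.5). I'll refine these and compute world positions.

```bash
python3 - <<'E'
from h import *
t=cv2.imread("pics/top0.png")[:,:,::-1].copy(); s=cv2.imread("pics/scene0.png")[:,:,::-1].copy()
def up(im,box,lo,hi):
    u0,v0,u1,v1=box; z=cv2.resize(im[v0:v1,u0:u1],None,fx=5,fy=5,interpolation=cv2.INTER_CUBIC)
    m=cv2.inRange(cv2.cvtColor(z,cv2.COLOR_RGB2HSV),np.array(lo),np.array(hi)); n,l,st,c=cv2.connectedComponentsWithStats(m)
    out=[]
    for i in np.argsort(-st[1:,4])[:3]+1:
        cs=cv2.findContours((l==i).astype('u1'),cv2.RETR_EXTERNAL,cv2.CHAIN_APPROX_NONE)[0][0]
        if len(cs)<6: continue
        e=cv2.fitEllipse(cv2.convexHull(cs)); tr=lambda p:((np.array(p)+.5)/5-.5+[u0,v0])
        out.append((st[i,4]/25,tr(c[i]),tr(e[0]),np.array(e[1])/5))
    return out
for nm,im,box,z,lab,lo,hi in[("top",t,(315,175,360,215),.15,"rim",(15,60,170),(32,255,255)),("scene",s,(188,210,225,250),.15,"rim",(12,60,190),(32,255,255)),
  ("top",t,(178,180,218,222),.076,"disc",(0,0,150),(180,60,255)),("scene",s,(260,145,296,186),.076,"disc",(0,0,150),(180,60,255)),
  ("top",t,(178,180,218,222),.135,"cap",(0,170,120),(6,255,255)),("scene",s,(260,138,296,186),.135,"cap",(0,170,110),(6,255,255)),
  ("top",t,(178,180,218,222),.12,"tabs",(7,150,150),(20,255,255))]:
    for a,c,e,ax in up(im,box,lo,hi):
        print(nm,lab,round(a,1),c.round(1),e.round(1),ax.round(1),"P(c)",onz(nm,c,z).round(4),"P(e)",onz(nm,e,z).round(4))
E
```

```text
top rim 197.0 [335.8 194.1] [335.7 194.1] [21.9 22.6] P(c) [ 0.4882 -0.2093  0.15  ] P(e) [ 0.4882 -0.2091  0.15  ]
scene rim 204.1 [205.5 224.6] [205.5 224.4] [18.6 25.3] P(c) [ 0.4905 -0.2106  0.15  ] P(e) [ 0.4902 -0.2099  0.15  ]
top disc 230.4 [197.1 199.6] [196.1 199. ] [21.  21.6] P(c) [0.482  0.2164 0.076 ] P(e) [0.4837 0.2199 0.076 ]Traceback (most recent call last):
  File "<stdin>", line 17, in <module>
  File "<stdin>", line 10, in up
cv2.error: OpenCV(4.12.0) /io/opencv/modules/imgproc/src/shapedescr.cpp:361: error: (-201:Incorrect size of input array) There should be at least 5 points to fit the ellipse in function 'fitEllipseNoDirect'
```

```bash
cat >> h.py <<'E'
def up(im,box,lo,hi,k=3):
    """blobs in a 5x zoom of box: area px, centroid, hull-ellipse centre, ellipse axes"""
    u0,v0,u1,v1=box; z=cv2.resize(im[v0:v1,u0:u1],None,fx=5,fy=5,interpolation=cv2.INTER_CUBIC)
    m=cv2.inRange(cv2.cvtColor(z,cv2.COLOR_RGB2HSV),np.array(lo),np.array(hi)); n,l,st,c=cv2.connectedComponentsWithStats(m)
    out=[]
    for i in np.argsort(-st[1:,4])[:k]+1:
        if st[i,4]<40: continue
        cs=max(cv2.findContours((l==i).astype('u1'),cv2.RETR_EXTERNAL,cv2.CHAIN_APPROX_NONE)[0],key=len)
        h=cv2.convexHull(cs)
        if len(h)<5: continue
        e=cv2.fitEllipse(h); tr=lambda p:((np.array(p)+.5)/5-.5+[u0,v0])
        out.append((st[i,4]/25,tr(c[i]),tr(e[0]),np.array(e[1])/5))
    return out
E
python3 - <<'E'
from h import *
t=cv2.imread("pics/top0.png")[:,:,::-1].copy(); s=cv2.imread("pics/scene0.png")[:,:,::-1].copy()
for nm,im,box,z,lab,lo,hi in[("scene",s,(260,145,296,186),.076,"disc",(0,0,150),(180,60,255)),
  ("top",t,(178,180,218,222),.135,"cap",(0,170,120),(6,255,255)),("scene",s,(260,138,296,186),.135,"cap",(0,170,110),(6,255,255)),
  ("top",t,(178,180,218,222),.12,"tabs",(7,150,150),(20,255,255)),
  ("top",t,(178,170,218,222),.07,"stand",(5,90,60),(20,255,255)),("scene",s,(255,145,300,190),.07,"stand",(5,90,60),(20,255,255))]:
    for a,c,e,ax in up(im,box,lo,hi):
        print(nm,lab,round(a,1),c.round(1),e.round(1),ax.round(1),"P(c)",onz(nm,c,z).round(4),"P(e)",onz(nm,e,z).round(4))
o=env.get_obs();print(o["orientation"].round(4) if hasattr(o["orientation"],'round') else o["orientation"])
E
```

```text
scene disc 144.2 [277.4 160.7] [277.4 159.7] [12.8 19.6] P(c) [0.4888 0.2125 0.076 ] P(e) [0.4861 0.2179 0.076 ]
top cap 21.4 [192.8 196.5] [192.7 196.5] [5.  5.5] P(c) [0.483  0.2183 0.135 ] P(e) [0.4831 0.2184 0.135 ]
scene cap 9.8 [278.8 146.2] [278.9 146.2] [3.6 3.7] P(c) [0.4882 0.2185 0.135 ] P(e) [0.4883 0.2187 0.135 ]
top tabs 13.7 [186.3 198.2] [186.3 198.5] [2.9 7.5] P(c) [0.48   0.2412 0.12  ] P(e) [0.4791 0.2413 0.12  ]
top tabs 9.0 [200.3 195.4] [200.4 195.4] [2.2 6.6] P(c) [0.4886 0.1984 0.12  ] P(e) [0.4886 0.1982 0.12  ]
top stand 743.8 [198.4 201.2] [198.2 200.7] [38.9 47.9] P(c) [0.4774 0.2133 0.07  ] P(e) [0.4791 0.2139 0.07  ]
top stand 19.0 [200.3 195.6] [200.3 195.6] [3.2 8.2] P(c) [0.4958 0.2078 0.07  ] P(e) [0.4956 0.2077 0.07  ]
scene stand 722.0 [276.1 169.1] [276.9 167.7] [34. 43.] P(c) [0.503  0.1752 0.07  ] P(e) [0.5022 0.1834 0.07  ]
scene stand 9.2 [280.7 147.6] [280.1 147.2] [3.7 5.7] P(c) [0.4595 0.2959 0.07  ] P(e) [0.4565 0.2975 0.07  ]
[[-9.095e-01  4.157e-01 -1.000e-03]
 [ 4.157e-01  9.095e-01 -1.800e-03]
 [ 2.000e-04 -2.100e-03 -1.000e+00]]
```

Two views agree to about 3 mm:

| Item | Result |
|---|---|
| Gauge axis | about (0.485, 0.219) |
| Gauge y axis | at about 102° |
| Rim centre | about (0.489, −0.210), 0.15 high |

The ring area gives a bore of roughly 46 mm. I'll move above the gauge now.

{"method": "jog_arm", "body": {"series": [{"dx": -2,"dy": -1.3,"dz": 0,"rz": -3},{"dx": -6,"dy": -3.8,"dz": 0,"rz": -8},{"dx": -10.5,"dy": -6.7,"dz": 0.5,"rz": -13},{"dx": -15,"dy": -9.6,"dz": 1,"rz": -18},{"dx": -19.5,"dy": -12.5,"dz": 1.5,"rz": -23},{"dx": -24,"dy": -15.4,"dz": 2,"rz": -28},{"dx": -28.5,"dy": -18.3,"dz": 2.5,"rz": -32},{"dx": -32.5,"dy": -20.8,"dz": 3,"rz": -35},{"dx": -35,"dy": -22.4,"dz": 3,"rz": -36.6},{"dx": -35,"dy": -22.4,"dz": 3,"rz": -36.6}], "squeeze": 20}}

```text
$.series[0]: bad value
```

{"method": "jog_arm", "body": {"series": [{"dx": -2.0,"dy": -1.3,"dz": 0.0,"rx": 0.0,"ry": 0.0,"rz": -3.0,"hand": 0.0},{"dx": -6.0,"dy": -3.8,"dz": 0.0,"rx": 0.0,"ry": 0.0,"rz": -8.0,"hand": 0.0},{"dx": -10.5,"dy": -6.7,"dz": 0.5,"rx": 0.0,"ry": 0.0,"rz": -13.0,"hand": 0.0},{"dx": -15.0,"dy": -9.6,"dz": 1.0,"rx": 0.0,"ry": 0.0,"rz": -18.0,"hand": 0.0},{"dx": -19.5,"dy": -12.5,"dz": 1.5,"rx": 0.0,"ry": 0.0,"rz": -23.0,"hand": 0.0},{"dx": -24.0,"dy": -15.4,"dz": 2.0,"rx": 0.0,"ry": 0.0,"rz": -28.0,"hand": 0.0},{"dx": -28.5,"dy": -18.3,"dz": 2.5,"rx": 0.0,"ry": 0.0,"rz": -32.0,"hand": 0.0},{"dx": -32.5,"dy": -20.8,"dz": 3.0,"rx": 0.0,"ry": 0.0,"rz": -35.0,"hand": 0.0},{"dx": -35.0,"dy": -22.4,"dz": 3.0,"rx": 0.0,"ry": 0.0,"rz": -36.6,"hand": 0.0},{"dx": -35.0,"dy": -22.4,"dz": 3.0,"rx": 0.0,"ry": 0.0,"rz": -36.6,"hand": 0.0}], "squeeze": 20}}

```text
time: 1.1
tool_pos: [0.4874, 0.2145, 0.2007]
orientation: [[-0.979, -0.203, 0.0], [-0.203, 0.979, -0.002], [-0.0, -0.002, -1.0]]
wrist_force: [-0.1, 0.8, 0.1]
finger_gap: 0.0854
finger_force: 0.0
```

```bash
python3 - <<'E'
from h import *
t=read_camera("top"); s=read_camera("scene"); o=env.get_obs(); print(np.round(o["tool_pos"],4),np.round(o["joint_velocities"],3),np.round(o["orientation"],4).tolist(),o["wrist_force"])
A=cv2.resize(t[150:250,145:245],None,fx=4,fy=4,interpolation=cv2.INTER_CUBIC)
C=cv2.resize(s[90:190,230:330],None,fx=4,fy=4,interpolation=cv2.INTER_CUBIC)
cv2.imwrite("pics/a.png",np.hstack([A,C])[:,:,::-1])
E
```

```text
[0.4851 0.2181 0.2008] [ 0.045 -0.007  0.004  0.007  0.004  0.001] [[-0.9787, -0.2052, -0.0014], [-0.2052, 0.9787, 0.0001], [0.0013, 0.0004, -1.0]] [-1.08724853  1.08371922 -0.22605764]
```

View pics/a.png

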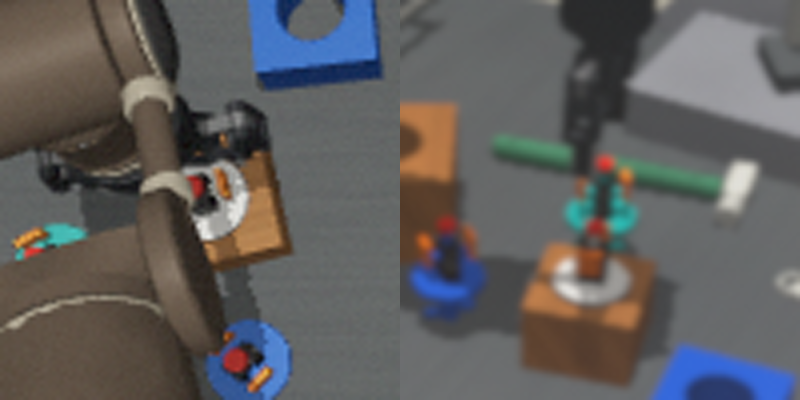

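The gripper is centred over the gauge and aligned with its tabs (tool y at 101.8°), and the scene crop shows a clear way down. I'll descend and close at 20 N.

{"method": "jog_arm", "body": {"series": [{"dx": 0.0,"dy": 0.0,"dz": 1.5,"rx": 0.0,"ry": 0.0,"rz": 0.0,"hand": 0.0},{"dx": 0.0,"dy": 0.0,"dz": 4.0,"rx": 0.0,"ry": 0.0,"rz": 0.0,"hand": 0.0},{"dx": 0.0,"dy": 0.0,"dz": 6.5,"rx": 0.0,"ry": 0.0,"rz": 0.0,"hand": 0.0},{"dx": 0.0,"dy": 0.0,"dz": 9.0,"rx": 0.0,"ry": 0.0,"rz": 0.0,"hand": 0.0},{"dx": 0.0,"dy": 0.0,"dz": 10.5,"rx": 0.0,"ry": 0.0,"rz": 0.0,"hand": 0.0},{"dx": 0.0,"dy": 0.0,"dz": 11.3,"rx": 0.0,"ry": 0.0,"rz": 0.0,"hand": 0.0},{"dx": 0.0,"dy": 0.0,"dz": 11.3,"rx": 0.0,"ry": 0.0,"rz": 0.0,"hand": 0.0},{"dx": 0.0,"dy": 0.0,"dz": 11.3,"rx": 0.0,"ry": 0.0,"rz": 0.0,"hand": 0.0}], "squeeze": 20}}

```text
time: 2.0
tool_pos: [0.4853, 0.2201, 0.0889]
orientation: [[-0.978, -0.209, 0.001], [-0.209, 0.978, 0.0], [-0.001, 0.0, -1.0]]
wrist_force: [-0.0, 0.1, 0.2]
finger_gap: 0.0854
finger_force: 0.0
```

{"method": "jog_arm", "body": {"series": [{"dx": 0.0,"dy": 0.0,"dz": 0.0,"rx": 0.0,"ry": 0.0,"rz": 0.0,"hand": 0.3},{"dx": 0.0,"dy": 0.0,"dz": 0.0,"rx": 0.0,"ry": 0.0,"rz": 0.0,"hand": 0.5},{"dx": 0.0,"dy": 0.0,"dz": 0.0,"rx": 0.0,"ry": 0.0,"rz": 0.0,"hand": 0.7},{"dx": 0.0,"dy": 0.0,"dz": 0.0,"rx": 0.0,"ry": 0.0,"rz": 0.0,"hand": 0.8},{"dx": 0.0,"dy": 0.0,"dz": 0.0,"rx": 0.0,"ry": 0.0,"rz": 0.0,"hand": 1.0},{"dx": 0.0,"dy": 0.0,"dz": 0.0,"rx": 0.0,"ry": 0.0,"rz": 0.0,"hand": 1.0},{"dx": 0.0,"dy": 0.0,"dz": 0.0,"rx": 0.0,"ry": 0.0,"rz": 0.0,"hand": 1.0},{"dx": 0.0,"dy": 0.0,"dz": 0.0,"rx": 0.0,"ry": 0.0,"rz": 0.0,"hand": 1.0}], "squeeze": 20}}

```text
time: 2.8
tool_pos: [0.4863, 0.2199, 0.09]
orientation: [[-0.978, -0.208, 0.003], [-0.208, 0.978, 0.001], [-0.003, 0.001, -1.0]]
wrist_force: [-1.3, 1.5, 6.8]
finger_gap: 0.0312
finger_force: 19.8
```

{"method": "jog_arm", "body": {"series": [{"dx": 0.0,"dy": 0.0,"dz": -0.5,"rx": 0.0,"ry": 0.0,"rz": 0.0,"hand": 1.0},{"dx": 0.0,"dy": 0.0,"dz": -2.0,"rx": 0.0,"ry": 0.0,"rz": 0.0,"hand": 1.0},{"dx": 0.0,"dy": 0.0,"dz": -4.5,"rx": 0.0,"ry": 0.0,"rz": 0.0,"hand": 1.0},{"dx": 0.0,"dy": 0.0,"dz": -7.5,"rx": 0.0,"ry": 0.0,"rz": 0.0,"hand": 1.0},{"dx": 0.0,"dy": 0.0,"dz": -10.5,"rx": 0.0,"ry": 0.0,"rz": 0.0,"hand": 1.0},{"dx": 0.0,"dy": 0.0,"dz": -13.0,"rx": 0.0,"ry": 0.0,"rz": 0.0,"hand": 1.0},{"dx": 0.0,"dy": 0.0,"dz": -15.0,"rx": 0.0,"ry": 0.0,"rz": 0.0,"hand": 1.0},{"dx": 0.0,"dy": 0.0,"dz": -16.0,"rx": 0.0,"ry": 0.0,"rz": 0.0,"hand": 1.0},{"dx": 0.0,"dy": 0.0,"dz": -16.0,"rx": 0.0,"ry": 0.0,"rz": 0.0,"hand": 1.0},{"dx": 0.0,"dy": 0.0,"dz": -16.0,"rx": 0.0,"ry": 0.0,"rz": 0.0,"hand": 1.0}]}}

```text
time: 3.8
tool_pos: [0.4841, 0.2187, 0.2468]
orientation: [[-0.978, -0.208, -0.003], [-0.208, 0.978, -0.001], [0.003, -0.0, -1.0]]
wrist_force: [-0.9, 0.1, -3.4]
finger_gap: 0.0313
finger_force: 21.6
```

The gauge is held (3.4 N weight, gap 31 mm). I'll carry it over the bushing.

{"method": "jog_arm", "body": {"series": [{"dx": 0.2,"dy": -1.0,"dz": 0.0,"rx": 0.0,"ry": 0.0,"rz": 0.0,"hand": 1.0},{"dx": 0.6,"dy": -3.0,"dz": 0.0,"rx": 0.0,"ry": 0.0,"rz": 0.0,"hand": 1.0},{"dx": 1.2,"dy": -6.0,"dz": 0.0,"rx": 0.0,"ry": 0.0,"rz": 0.0,"hand": 1.0},{"dx": 1.8,"dy": -9.0,"dz": 0.0,"rx": 0.0,"ry": 0.0,"rz": 0.0,"hand": 1.0},{"dx": 2.4,"dy": -12.0,"dz": 0.0,"rx": 0.0,"ry": 0.0,"rz": 0.0,"hand": 1.0},{"dx": 3.0,"dy": -15.0,"dz": 0.0,"rx": 0.0,"ry": 0.0,"rz": 0.0,"hand": 1.0},{"dx": 3.6,"dy": -18.0,"dz": 0.0,"rx": 0.0,"ry": 0.0,"rz": 0.0,"hand": 1.0},{"dx": 4.2,"dy": -21.0,"dz": 0.0,"rx": 0.0,"ry": 0.0,"rz": 0.0,"hand": 1.0},{"dx": 4.9,"dy": -24.0,"dz": 0.0,"rx": 0.0,"ry": 0.0,"rz": 0.0,"hand": 1.0},{"dx": 5.5,"dy": -27.0,"dz": 0.0,"rx": 0.0,"ry": 0.0,"rz": 0.0,"hand": 1.0}]}}

```text
time: 4.8
tool_pos: [0.486, -0.0581, 0.2467]
orientation: [[-0.978, -0.208, -0.003], [-0.208, 0.978, 0.0], [0.003, 0.001, -1.0]]
wrist_force: [0.8, 0.6, -4.6]
finger_gap: 0.0307
finger_force: 21.6
```

{"method": "jog_arm", "body": {"series": [{"dx": 0.6,"dy": -3.0,"dz": 0.0,"rx": 0.0,"ry": 0.0,"rz": 0.0,"hand": 1.0},{"dx": 1.2,"dy": -6.0,"dz": 0.0,"rx": 0.0,"ry": 0.0,"rz": 0.0,"hand": 1.0},{"dx": 1.8,"dy": -9.0,"dz": 0.0,"rx": 0.0,"ry": 0.0,"rz": 0.0,"hand": 1.0},{"dx": 2.4,"dy": -12.0,"dz": 0.0,"rx": 0.0,"ry": 0.0,"rz": 0.0,"hand": 1.0},{"dx": 2.8,"dy": -14.0,"dz": 0.0,"rx": 0.0,"ry": 0.0,"rz": 0.0,"hand": 1.0},{"dx": 3.0,"dy": -15.0,"dz": 0.0,"rx": 0.0,"ry": 0.0,"rz": 0.0,"hand": 1.0},{"dx": 3.0,"dy": -15.0,"dz": 0.0,"rx": 0.0,"ry": 0.0,"rz": 0.0,"hand": 1.0},{"dx": 3.0,"dy": -15.0,"dz": 0.0,"rx": 0.0,"ry": 0.0,"rz": 0.0,"hand": 1.0}]}}

```text
time: 5.6
tool_pos: [0.4888, -0.2085, 0.2474]
orientation: [[-0.978, -0.208, -0.002], [-0.208, 0.978, 0.002], [0.001, 0.002, -1.0]]
wrist_force: [0.8, 0.4, -3.6]
finger_gap: 0.0308
finger_force: 21.7
```

```bash
python3 - <<'E'
from h import *
t=read_camera("top"); s=read_camera("scene"); o=env.get_obs(); print(o["time"],np.round(o["tool_pos"],4),np.round(o["orientation"],4).tolist(),np.round(o["wrist_force"],1))
A=cv2.resize(t[145:245,285:385],None,fx=4,fy=4,interpolation=cv2.INTER_CUBIC)
C=cv2.resize(s[160:260,160:260],None,fx=4,fy=4,interpolation=cv2.INTER_CUBIC)
cv2.imwrite("pics/b.png",np.hstack([A,C])[:,:,::-1])
E
```

```text
5.7 [ 0.4892 -0.2081  0.2478] [[-0.9778, -0.2095, -0.0009], [-0.2095, 0.9778, 0.001], [0.0007, 0.0012, -1.0]] [-0.9  0.1 -4.3]
```

View pics/b.png

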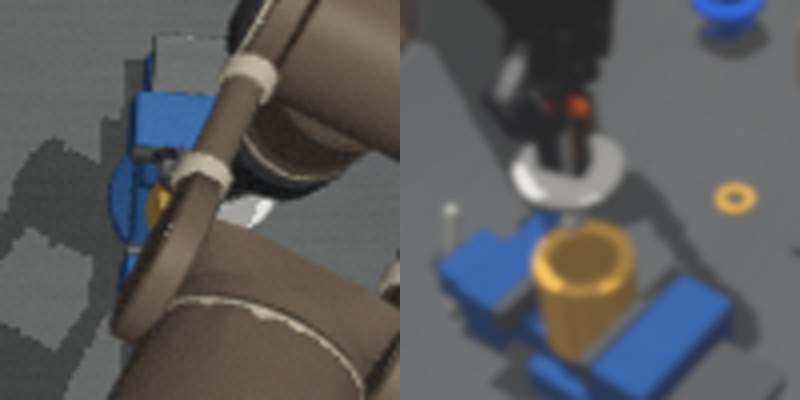

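The scene crop shows the shoulder disc near (202,202) in full-image pixels, just above and behind the bushing rim at (205,224), with the head hanging over the bore. I'll cast the disc centre onto its height and compare with the rim.

```bash
python3 - <<'E'
from h import *
s=read_camera("scene"); o=env.get_obs(); print(o["time"],np.round(o["tool_pos"],4))
for a,c,e,ax in up(s,(180,185,225,222),(0,0,110),(180,70,255)): print(round(a,1),e.round(1),ax.round(1),onz("scene",e,.232).round(4))
for a,c,e,ax in up(s,(188,210,225,250),(12,60,190),(32,255,255),1): print("rim",e.round(1),ax.round(1),onz("scene",e,.15).round(4))
E
```

```text
5.75 [ 0.4893 -0.2082  0.248 ]
508.4 [210.3 197.8] [24.8 47.9] [ 0.4975 -0.187   0.232 ]
120.3 [183.1 210.6] [12.1 17.8] [ 0.4662 -0.2565  0.232 ]
31.4 [219.6 218.9] [ 5.9 10.6] [ 0.5583 -0.2345  0.232 ]
rim [196.7 227.3] [ 6.5 11.1] [ 0.4762 -0.2298  0.15  ]
```

```bash
python3 - <<'E'
from h import *
s=read_camera("scene"); o=env.get_obs(); print(np.round(o["tool_pos"],4))
for v in(135,150,165):
  for a,c,e,ax in up(s,(180,185,225,222),(0,0,v),(180,45,255),1): print(v,round(a,1),e.round(1),ax.round(1),onz("scene",e,.233).round(4))
print(onz("scene",(201.75,199.6),.234).round(4))
for a,c,e,ax in up(s,(188,210,225,250),(12,60,165),(32,255,255),1): print("rim",e.round(1),ax.round(1),onz("scene",e,.15).round(4))
E
```

```text
[ 0.4895 -0.2082  0.2482]
135 247.1 [201.7 202. ] [18.7 27.9] [ 0.4883 -0.2105  0.233 ]
150 198.1 [201.4 202.1] [18.6 26.5] [ 0.488  -0.2114  0.233 ]
165 51.8 [192.5 205. ] [ 6.8 11.5] [ 0.4751 -0.2304  0.233 ]
[ 0.4842 -0.2045  0.234 ]
rim [200.7 225.9] [14.9 16.1] [ 0.4823 -0.2205  0.15  ]
```

The disc sits over about (0.488, −0.2105) against the rim at (0.489, −0.2095), which is inside the clearance. I'll lower in stages, watching the force.

{"method": "jog_arm", "body": {"series": [{"dx": 0.0,"dy": -0.1,"dz": 0.7,"rx": 0.0,"ry": 0.0,"rz": 0.0,"hand": 1.0},{"dx": 0.0,"dy": -0.1,"dz": 1.6,"rx": 0.0,"ry": 0.0,"rz": 0.0,"hand": 1.0},{"dx": 0.0,"dy": -0.1,"dz": 2.4,"rx": 0.0,"ry": 0.0,"rz": 0.0,"hand": 1.0},{"dx": 0.0,"dy": -0.1,"dz": 3.0,"rx": 0.0,"ry": 0.0,"rz": 0.0,"hand": 1.0},{"dx": 0.0,"dy": -0.1,"dz": 3.4,"rx": 0.0,"ry": 0.0,"rz": 0.0,"hand": 1.0},{"dx": 0.0,"dy": -0.1,"dz": 3.8,"rx": 0.0,"ry": 0.0,"rz": 0.0,"hand": 1.0},{"dx": 0.0,"dy": -0.1,"dz": 4.2,"rx": 0.0,"ry": 0.0,"rz": 0.0,"hand": 1.0}]}}

```text
time: 6.5
tool_pos: [0.4898, -0.2104, 0.2061]
orientation: [[-0.978, -0.208, 0.0], [-0.208, 0.978, -0.0], [-0.0, -0.0, -1.0]]
wrist_force: [0.8, -0.3, -3.8]
finger_gap: 0.0307
finger_force: 21.7
```

{"method": "jog_arm", "body": {"series": [{"dx": 0.0,"dy": 0.0,"dz": 0.4,"rx": 0.0,"ry": 0.0,"rz": 0.0,"hand": 1.0},{"dx": 0.0,"dy": 0.0,"dz": 0.8,"rx": 0.0,"ry": 0.0,"rz": 0.0,"hand": 1.0},{"dx": 0.0,"dy": 0.0,"dz": 1.2,"rx": 0.0,"ry": 0.0,"rz": 0.0,"hand": 1.0},{"dx": 0.0,"dy": 0.0,"dz": 1.6,"rx": 0.0,"ry": 0.0,"rz": 0.0,"hand": 1.0}]}}

```text
time: 6.9
tool_pos: [0.4897, -0.2103, 0.19]
orientation: [[-0.978, -0.208, 0.0], [-0.208, 0.978, -0.0], [-0.0, -0.0, -1.0]]
wrist_force: [-0.1, 0.2, -3.0]
finger_gap: 0.0308
finger_force: 21.7
```

{"method": "jog_arm", "body": {"series": [{"dx": 0.0,"dy": 0.0,"dz": 0.4,"rx": 0.0,"ry": 0.0,"rz": 0.0,"hand": 1.0},{"dx": 0.0,"dy": 0.0,"dz": 0.8,"rx": 0.0,"ry": 0.0,"rz": 0.0,"hand": 1.0},{"dx": 0.0,"dy": 0.0,"dz": 1.2,"rx": 0.0,"ry": 0.0,"rz": 0.0,"hand": 1.0},{"dx": 0.0,"dy": 0.0,"dz": 1.4,"rx": 0.0,"ry": 0.0,"rz": 0.0,"hand": 1.0},{"dx": 0.0,"dy": 0.0,"dz": 1.5,"rx": 0.0,"ry": 0.0,"rz": 0.0,"hand": 1.0}]}}

```text
time: 7.4
tool_pos: [0.4895, -0.2102, 0.1749]
orientation: [[-0.978, -0.208, -0.0], [-0.208, 0.978, 0.0], [0.0, 0.0, -1.0]]
wrist_force: [-0.5, 0.2, -2.8]
finger_gap: 0.0308
finger_force: 21.7
```

{"method": "jog_arm", "body": {"series": [{"dx": 0.0,"dy": 0.0,"dz": 0.1,"rx": 0.0,"ry": 0.0,"rz": 0.0,"hand": 1.0},{"dx": 0.0,"dy": 0.0,"dz": 0.2,"rx": 0.0,"ry": 0.0,"rz": 0.0,"hand": 1.0},{"dx": 0.0,"dy": 0.0,"dz": 0.3,"rx": 0.0,"ry": 0.0,"rz": 0.0,"hand": 1.0},{"dx": 0.0,"dy": 0.0,"dz": 0.35,"rx": 0.0,"ry": 0.0,"rz": 0.0,"hand": 1.0}]}}

```text
time: 7.8
tool_pos: [0.4897, -0.2103, 0.1718]
orientation: [[-0.978, -0.208, 0.0], [-0.208, 0.978, -0.0], [-0.0, -0.0, -1.0]]
wrist_force: [-0.6, -0.5, -3.6]
finger_gap: 0.0311
finger_force: 21.7
```

{"method": "jog_arm", "body": {"series": [{"dx": 0.0,"dy": 0.0,"dz": 0.05,"rx": 0.0,"ry": 0.0,"rz": 0.0,"hand": 1.0},{"dx": 0.0,"dy": 0.0,"dz": 0.1,"rx": 0.0,"ry": 0.0,"rz": 0.0,"hand": 1.0}]}}

```text
time: 8.0
tool_pos: [0.4897, -0.2103, 0.1708]
orientation: [[-0.978, -0.208, 0.0], [-0.208, 0.978, -0.0], [-0.0, -0.0, -1.0]]
wrist_force: [-0.1, -0.4, -4.4]
finger_gap: 0.0311
finger_force: 21.7
```

{"method": "jog_arm", "body": {"series": [{"dx": 0.0,"dy": 0.0,"dz": 0.05,"rx": 0.0,"ry": 0.0,"rz": 0.0,"hand": 1.0},{"dx": 0.0,"dy": 0.0,"dz": 0.08,"rx": 0.0,"ry": 0.0,"rz": 0.0,"hand": 1.0}]}}

```text
time: 8.2
tool_pos: [0.4897, -0.2104, 0.1702]
orientation: [[-0.978, -0.208, -0.0], [-0.208, 0.978, -0.0], [0.0, -0.0, -1.0]]
wrist_force: [-1.1, 0.4, -0.6]
finger_gap: 0.031
finger_force: 22.1
```

{"method": "jog_arm", "body": {"series": [{"dx": 0.0,"dy": 0.0,"dz": 0.05,"rx": 0.0,"ry": 0.0,"rz": 0.0,"hand": 1.0}]}}

```text
time: 8.3
tool_pos: [0.4897, -0.2104, 0.1701]
orientation: [[-0.978, -0.209, -0.0], [-0.209, 0.978, -0.0], [0.0, -0.0, -1.0]]
wrist_force: [-2.9, 0.8, 3.1]
finger_gap: 0.0308
finger_force: 22.8
```

The shoulder is seated (weight taken, slight upward push at the expected TCP height of 0.170). I'll let go fully.

{"method": "jog_arm", "body": {"series": [{"dx": 0.0,"dy": 0.0,"dz": 0.0,"rx": 0.0,"ry": 0.0,"rz": 0.0,"hand": 0.5},{"dx": 0.0,"dy": 0.0,"dz": 0.0,"rx": 0.0,"ry": 0.0,"rz": 0.0,"hand": 0.3},{"dx": 0.0,"dy": 0.0,"dz": 0.0,"rx": 0.0,"ry": 0.0,"rz": 0.0,"hand": 0.0},{"dx": 0.0,"dy": 0.0,"dz": 0.0,"rx": 0.0,"ry": 0.0,"rz": 0.0,"hand": 0.0},{"dx": 0.0,"dy": 0.0,"dz": 0.0,"rx": 0.0,"ry": 0.0,"rz": 0.0,"hand": 0.0},{"dx": 0.0,"dy": 0.0,"dz": 0.0,"rx": 0.0,"ry": 0.0,"rz": 0.0,"hand": 0.0},{"dx": 0.0,"dy": 0.0,"dz": 0.0,"rx": 0.0,"ry": 0.0,"rz": 0.0,"hand": 0.0}]}}

```text
time: 9.0
tool_pos: [0.4897, -0.2103, 0.1695]
orientation: [[-0.978, -0.208, 0.0], [-0.208, 0.978, -0.0], [-0.0, -0.0, -1.0]]
wrist_force: [-0.7, -0.3, -0.3]
finger_gap: 0.0852
finger_force: 0.0
```

{"method": "jog_arm", "body": {"series": [{"dx": 0.0,"dy": 0.0,"dz": -1.0,"rx": 0.0,"ry": 0.0,"rz": 0.0,"hand": 0.0},{"dx": 0.0,"dy": 0.0,"dz": -3.0,"rx": 0.0,"ry": 0.0,"rz": 0.0,"hand": 0.0},{"dx": 0.0,"dy": 0.0,"dz": -5.5,"rx": 0.0,"ry": 0.0,"rz": 0.0,"hand": 0.0},{"dx": 0.0,"dy": 0.0,"dz": -7.5,"rx": 0.0,"ry": 0.0,"rz": 0.0,"hand": 0.0},{"dx": 0.0,"dy": 0.0,"dz": -9.0,"rx": 0.0,"ry": 0.0,"rz": 0.0,"hand": 0.5},{"dx": 0.0,"dy": 0.0,"dz": -9.0,"rx": 0.0,"ry": 0.0,"rz": 0.0,"hand": 1.0},{"dx": 0.0,"dy": 0.0,"dz": -9.0,"rx": 0.0,"ry": 0.0,"rz": 0.0,"hand": 1.0},{"dx": 0.0,"dy": 0.0,"dz": -9.0,"rx": 0.0,"ry": 0.0,"rz": 0.0,"hand": 1.0},{"dx": 0.0,"dy": 0.0,"dz": -9.0,"rx": 0.0,"ry": 0.0,"rz": 0.0,"hand": 1.0},{"dx": 0.0,"dy": 0.0,"dz": -9.0,"rx": 0.0,"ry": 0.0,"rz": 0.0,"hand": 1.0}]}}

```text
time: 10.0
tool_pos: [0.4891, -0.21, 0.2583]
orientation: [[-0.978, -0.208, -0.002], [-0.208, 0.978, 0.001], [0.002, 0.001, -1.0]]
wrist_force: [-0.4, 0.5, -0.9]
finger_gap: 0.0003
finger_force: 0.0
```

```bash
python3 - <<'E'
from h import *
t=read_camera("top"); s=read_camera("scene"); o=env.get_obs(); print(o["time"],np.round(o["tool_pos"],4),np.round(o["wrist_force"],1),o["finger_gap"])
A=cv2.resize(t[145:245,285:385],None,fx=4,fy=4,interpolation=cv2.INTER_CUBIC)
C=cv2.resize(s[160:260,160:260],None,fx=4,fy=4,interpolation=cv2.INTER_CUBIC)
cv2.imwrite("pics/c.png",np.hstack([A,C])[:,:,::-1])
for v in(135,150):
  for a,c,e,ax in up(s,(180,200,228,240),(0,0,v),(180,45,255),1): print(v,round(a,1),e.round(1),ax.round(1),onz("scene",e,.155).round(4))
for a,c,e,ax in up(s,(180,185,228,240),(0,150,110),(5,255,255),2): print("cap",a,e.round(1),ax.round(1),onz("scene",e,.213).round(4))
for a,c,e,ax in up(s,(180,185,228,240),(6,150,110),(14,255,255),2): print("tab",a,e.round(1),ax.round(1),onz("scene",e,.2).round(4))
E
```

```text
10.1 [ 0.4894 -0.2102  0.2588] [ 0.4 -0.4 -0. ] -0.0002811959264574822
135 248.0 [204.6 223.4] [18.9 26.7] [ 0.4891 -0.2118  0.155 ]
150 210.8 [204.2 223.5] [18.6 25.6] [ 0.4885 -0.2126  0.155 ]
cap 29.92 [203.2 207.4] [5.8 7.2] [ 0.4897 -0.2092  0.213 ]
tab 45.28 [201.3 218.5] [ 6.6 10.1] [ 0.4997 -0.2332  0.2   ]
tab 20.44 [208.1 208.1] [5.  6.6] [ 0.4933 -0.1952  0.2   ]
```

View pics/c.png

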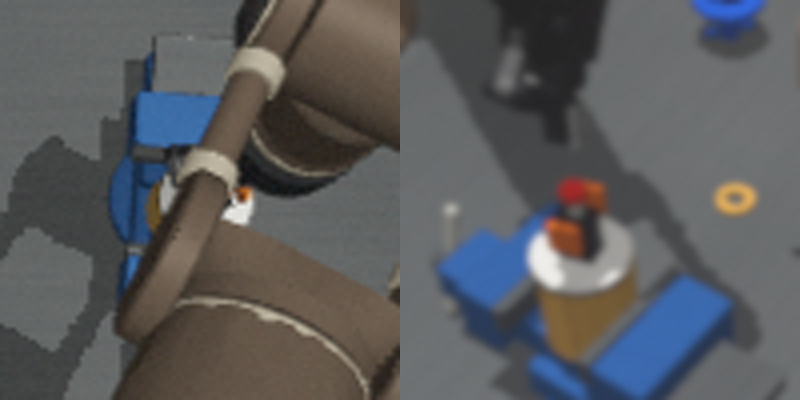

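The picture shows the gauge seated on the brass rim with the tabs sprung apart and the red cap raised near (203,207). The shut fingers are right above it. I'll come down on the cap slowly.

{"method": "jog_arm", "body": {"series": [{"dx": 0.0,"dy": 0.0,"dz": 1.0,"rx": 0.0,"ry": 0.0,"rz": 0.0,"hand": 1.0},{"dx": 0.0,"dy": 0.0,"dz": 2.2,"rx": 0.0,"ry": 0.0,"rz": 0.0,"hand": 1.0},{"dx": 0.0,"dy": 0.0,"dz": 3.2,"rx": 0.0,"ry": 0.0,"rz": 0.0,"hand": 1.0},{"dx": 0.0,"dy": 0.0,"dz": 3.8,"rx": 0.0,"ry": 0.0,"rz": 0.0,"hand": 1.0},{"dx": 0.0,"dy": 0.0,"dz": 4.1,"rx": 0.0,"ry": 0.0,"rz": 0.0,"hand": 1.0},{"dx": 0.0,"dy": 0.0,"dz": 4.1,"rx": 0.0,"ry": 0.0,"rz": 0.0,"hand": 1.0}]}}

```text
time: 10.7
tool_pos: [0.4894, -0.2101, 0.2177]
orientation: [[-0.978, -0.208, -0.001], [-0.208, 0.978, 0.001], [0.001, 0.001, -1.0]]
wrist_force: [0.4, 0.1, 0.3]
finger_gap: -0.0002
finger_force: 0.0
```

{"method": "jog_arm", "body": {"series": [{"dx": 0.0,"dy": 0.0,"dz": 0.1,"rx": 0.0,"ry": 0.0,"rz": 0.0,"hand": 1.0},{"dx": 0.0,"dy": 0.0,"dz": 0.2,"rx": 0.0,"ry": 0.0,"rz": 0.0,"hand": 1.0},{"dx": 0.0,"dy": 0.0,"dz": 0.3,"rx": 0.0,"ry": 0.0,"rz": 0.0,"hand": 1.0},{"dx": 0.0,"dy": 0.0,"dz": 0.4,"rx": 0.0,"ry": 0.0,"rz": 0.0,"hand": 1.0},{"dx": 0.0,"dy": 0.0,"dz": 0.5,"rx": 0.0,"ry": 0.0,"rz": 0.0,"hand": 1.0}]}}

```text
time: 11.2
tool_pos: [0.49, -0.2105, 0.2144]
orientation: [[-0.978, -0.209, 0.001], [-0.209, 0.978, -0.0], [-0.001, -0.001, -1.0]]
wrist_force: [-1.0, 0.6, 5.6]
finger_gap: -0.0001
finger_force: 2.3
```

{"method": "jog_arm", "body": {"series": [{"dx": 0.0,"dy": 0.0,"dz": 0.1,"rx": 0.0,"ry": 0.0,"rz": 0.0,"hand": 1.0},{"dx": 0.0,"dy": 0.0,"dz": 0.2,"rx": 0.0,"ry": 0.0,"rz": 0.0,"hand": 1.0},{"dx": 0.0,"dy": 0.0,"dz": 0.3,"rx": 0.0,"ry": 0.0,"rz": 0.0,"hand": 1.0}]}}

```text
time: 11.5
tool_pos: [0.49, -0.2104, 0.2109]
orientation: [[-0.978, -0.208, 0.001], [-0.208, 0.978, -0.0], [-0.001, -0.001, -1.0]]
wrist_force: [-0.9, 0.5, 4.5]
finger_gap: 0.0001
finger_force: 2.3
```

{"method": "jog_arm", "body": {"series": [{"dx": 0.0,"dy": 0.0,"dz": 0.05,"rx": 0.0,"ry": 0.0,"rz": 0.0,"hand": 1.0},{"dx": 0.0,"dy": 0.0,"dz": 0.1,"rx": 0.0,"ry": 0.0,"rz": 0.0,"hand": 1.0}]}}

```text
time: 11.7
tool_pos: [0.4899, -0.2104, 0.2096]
orientation: [[-0.978, -0.208, 0.001], [-0.208, 0.978, -0.0], [-0.001, -0.0, -1.0]]
wrist_force: [-0.8, -0.6, 5.1]
finger_gap: 0.0003
finger_force: 2.3
```

Sliding at about 5 N, some 5 mm down. From here I'll use 0.5 mm rows in short calls.

{"method": "jog_arm", "body": {"series": [{"dx": 0.0,"dy": 0.0,"dz": 0.05,"rx": 0.0,"ry": 0.0,"rz": 0.0,"hand": 1.0},{"dx": 0.0,"dy": 0.0,"dz": 0.1,"rx": 0.0,"ry": 0.0,"rz": 0.0,"hand": 1.0}]}}

```text
time: 11.9
tool_pos: [0.49, -0.2104, 0.209]
orientation: [[-0.978, -0.208, 0.001], [-0.208, 0.978, -0.0], [-0.0, -0.0, -1.0]]
wrist_force: [-1.9, -0.2, 8.7]
finger_gap: -0.0
finger_force: 4.0
```

{"method": "jog_arm", "body": {"series": [{"dx": 0.0,"dy": 0.0,"dz": 0.04,"rx": 0.0,"ry": 0.0,"rz": 0.0,"hand": 1.0}]}}

```text
time: 12.0
tool_pos: [0.49, -0.2105, 0.2089]
orientation: [[-0.978, -0.208, 0.001], [-0.208, 0.978, -0.0], [-0.001, -0.0, -1.0]]
wrist_force: [-1.4, 0.5, 8.7]
finger_gap: 0.0
finger_force: 4.5
```

{"method": "jog_arm", "body": {"series": [{"dx": 0.0,"dy": 0.0,"dz": 0.04,"rx": 0.0,"ry": 0.0,"rz": 0.0,"hand": 1.0}]}}

```text
time: 12.1
tool_pos: [0.49, -0.2105, 0.2087]
orientation: [[-0.978, -0.208, 0.001], [-0.208, 0.978, -0.0], [-0.001, -0.0, -1.0]]
wrist_force: [-3.4, 0.8, 9.7]
finger_gap: 0.0
finger_force: 5.0
```

The resistance jumped from 5 to 9–10 N with hardly any motion, about 6 mm down, so the taper has taken up. That matches the large bore. I'll back off now.

{"method": "jog_arm", "body": {"series": [{"dx": 0.0,"dy": 0.0,"dz": -0.5,"rx": 0.0,"ry": 0.0,"rz": 0.0,"hand": 1.0},{"dx": 0.0,"dy": 0.0,"dz": -2.0,"rx": 0.0,"ry": 0.0,"rz": 0.0,"hand": 1.0},{"dx": 0.0,"dy": 0.0,"dz": -4.0,"rx": 0.0,"ry": 0.0,"rz": 0.0,"hand": 0.5},{"dx": 0.0,"dy": 0.0,"dz": -5.0,"rx": 0.0,"ry": 0.0,"rz": 0.0,"hand": 0.0},{"dx": 0.0,"dy": 0.0,"dz": -5.0,"rx": 0.0,"ry": 0.0,"rz": 0.0,"hand": 0.0}]}}

```text
time: 12.6
tool_pos: [0.4906, -0.2108, 0.2588]
orientation: [[-0.978, -0.208, 0.003], [-0.208, 0.978, -0.001], [-0.002, -0.002, -1.0]]
wrist_force: [0.1, -0.3, 0.1]
finger_gap: 0.0435
finger_force: 0.0
```

```bash
python3 - <<'E'
from h import *
s=read_camera("scene"); o=env.get_obs(); print(o["time"],np.round(o["tool_pos"],4),np.round(o["q"],2),o["finger_gap"])
for a,c,e,ax in up(s,(180,185,228,240),(0,150,110),(5,255,255),2): print("cap",a,e.round(1),ax.round(1),onz("scene",e,.207).round(4))
for a,c,e,ax in up(s,(180,185,228,240),(6,150,110),(14,255,255),2): print("tab",a,e.round(1),ax.round(1),onz("scene",e,.2).round(4))
E
```

```text
12.65 [ 0.4899 -0.2104  0.2577] [-0.49  0.11  1.82 -0.    1.21 -2.27] 0.050783937497295824
cap 30.28 [203.3 208.9] [6.3 6.8] [ 0.489 -0.209  0.207]
tab 45.92 [201.3 218.5] [ 6.6 10.4] [ 0.4999 -0.2332  0.2   ]
tab 24.2 [207.4 207.8] [ 4.8 10.5] [ 0.491  -0.1953  0.2   ]
```

The last joint has room only toward +rz, so I'll turn +90° to take the grip across its flats.

{"method": "jog_arm", "body": {"series": [{"dx": 0.0,"dy": 0.0,"dz": 0.0,"rx": 0.0,"ry": 0.0,"rz": 4.0,"hand": 0.0},{"dx": 0.0,"dy": 0.0,"dz": 0.0,"rx": 0.0,"ry": 0.0,"rz": 12.0,"hand": 0.0},{"dx": 0.0,"dy": 0.0,"dz": 0.0,"rx": 0.0,"ry": 0.0,"rz": 20.0,"hand": 0.0},{"dx": 0.0,"dy": 0.0,"dz": 0.0,"rx": 0.0,"ry": 0.0,"rz": 28.0,"hand": 0.0},{"dx": 0.0,"dy": 0.0,"dz": 0.0,"rx": 0.0,"ry": 0.0,"rz": 36.0,"hand": 0.0},{"dx": 0.0,"dy": 0.0,"dz": 0.0,"rx": 0.0,"ry": 0.0,"rz": 44.0,"hand": 0.0},{"dx": 0.0,"dy": 0.0,"dz": 0.0,"rx": 0.0,"ry": 0.0,"rz": 52.0,"hand": 0.0},{"dx": 0.0,"dy": 0.0,"dz": 0.0,"rx": 0.0,"ry": 0.0,"rz": 60.0,"hand": 0.0},{"dx": 0.0,"dy": 0.0,"dz": 0.0,"rx": 0.0,"ry": 0.0,"rz": 68.0,"hand": 0.0},{"dx": 0.0,"dy": 0.0,"dz": 0.0,"rx": 0.0,"ry": 0.0,"rz": 76.0,"hand": 0.0}]}}

```text
time: 13.65
tool_pos: [0.4888, -0.2098, 0.2559]
orientation: [[-0.434, 0.901, -0.003], [0.901, 0.434, 0.001], [0.002, -0.002, -1.0]]
wrist_force: [-0.3, -0.3, 0.1]
finger_gap: 0.085
finger_force: 0.0
```

{"method": "jog_arm", "body": {"series": [{"dx": 0.0,"dy": 0.0,"dz": 0.0,"rx": 0.0,"ry": 0.0,"rz": 7.0,"hand": 0.0},{"dx": 0.0,"dy": 0.0,"dz": 0.0,"rx": 0.0,"ry": 0.0,"rz": 12.0,"hand": 0.0},{"dx": 0.0,"dy": 0.0,"dz": 0.0,"rx": 0.0,"ry": 0.0,"rz": 14.0,"hand": 0.0},{"dx": 0.0,"dy": 0.0,"dz": 0.0,"rx": 0.0,"ry": 0.0,"rz": 14.0,"hand": 0.0},{"dx": 0.0,"dy": 0.0,"dz": 0.0,"rx": 0.0,"ry": 0.0,"rz": 14.0,"hand": 0.0}]}}

```text
time: 14.15
tool_pos: [0.4891, -0.21, 0.2565]
orientation: [[-0.209, 0.978, -0.002], [0.978, 0.209, 0.001], [0.001, -0.001, -1.0]]
wrist_force: [0.2, 0.1, -0.2]
finger_gap: 0.0853
finger_force: 0.0
```

{"method": "jog_arm", "body": {"series": [{"dx": 0.0,"dy": 0.0,"dz": 1.5,"rx": 0.0,"ry": 0.0,"rz": 0.0,"hand": 0.0},{"dx": 0.0,"dy": 0.0,"dz": 4.0,"rx": 0.0,"ry": 0.0,"rz": 0.0,"hand": 0.0},{"dx": 0.0,"dy": 0.0,"dz": 6.5,"rx": 0.0,"ry": 0.0,"rz": 0.0,"hand": 0.0},{"dx": 0.0,"dy": 0.0,"dz": 8.2,"rx": 0.0,"ry": 0.0,"rz": 0.0,"hand": 0.0},{"dx": 0.0,"dy": 0.0,"dz": 9.0,"rx": 0.0,"ry": 0.0,"rz": 0.0,"hand": 0.0},{"dx": 0.0,"dy": 0.0,"dz": 9.0,"rx": 0.0,"ry": 0.0,"rz": 0.0,"hand": 0.0},{"dx": 0.0,"dy": 0.0,"dz": 9.0,"rx": 0.0,"ry": 0.0,"rz": 0.0,"hand": 0.0}]}}

```text
time: 14.85
tool_pos: [0.49, -0.2104, 0.1679]
orientation: [[-0.209, 0.978, 0.0], [0.978, 0.209, -0.0], [-0.0, 0.0, -1.0]]
wrist_force: [-0.0, 0.3, -0.1]
finger_gap: 0.0857
finger_force: 0.0
```

{"method": "jog_arm", "body": {"series": [{"dx": 0.0,"dy": 0.0,"dz": 0.0,"rx": 0.0,"ry": 0.0,"rz": 0.0,"hand": 0.3},{"dx": 0.0,"dy": 0.0,"dz": 0.0,"rx": 0.0,"ry": 0.0,"rz": 0.0,"hand": 0.45},{"dx": 0.0,"dy": 0.0,"dz": 0.0,"rx": 0.0,"ry": 0.0,"rz": 0.0,"hand": 0.55},{"dx": 0.0,"dy": 0.0,"dz": 0.0,"rx": 0.0,"ry": 0.0,"rz": 0.0,"hand": 0.62},{"dx": 0.0,"dy": 0.0,"dz": 0.0,"rx": 0.0,"ry": 0.0,"rz": 0.0,"hand": 0.68},{"dx": 0.0,"dy": 0.0,"dz": 0.0,"rx": 0.0,"ry": 0.0,"rz": 0.0,"hand": 0.74},{"dx": 0.0,"dy": 0.0,"dz": 0.0,"rx": 0.0,"ry": 0.0,"rz": 0.0,"hand": 0.85},{"dx": 0.0,"dy": 0.0,"dz": 0.0,"rx": 0.0,"ry": 0.0,"rz": 0.0,"hand": 1.0},{"dx": 0.0,"dy": 0.0,"dz": 0.0,"rx": 0.0,"ry": 0.0,"rz": 0.0,"hand": 1.0}], "squeeze": 20}}

```text
time: 15.75
tool_pos: [0.4893, -0.2105, 0.168]
orientation: [[-0.209, 0.978, -0.001], [0.978, 0.209, -0.0], [-0.0, -0.001, -1.0]]
wrist_force: [-4.3, -0.3, 5.1]
finger_gap: 0.0255
finger_force: 21.4
```

The grip is held across 26 mm. I'll firm up the hold and draw the gauge out.

{"method": "jog_arm", "body": {"series": [{"dx": 0.0,"dy": 0.0,"dz": 0.0,"rx": 0.0,"ry": 0.0,"rz": 0.0,"hand": 1.0},{"dx": 0.0,"dy": 0.0,"dz": -0.1,"rx": 0.0,"ry": 0.0,"rz": 0.0,"hand": 1.0},{"dx": 0.0,"dy": 0.0,"dz": -0.4,"rx": 0.0,"ry": 0.0,"rz": 0.0,"hand": 1.0},{"dx": 0.0,"dy": 0.0,"dz": -0.8,"rx": 0.0,"ry": 0.0,"rz": 0.0,"hand": 1.0},{"dx": 0.0,"dy": 0.0,"dz": -1.2,"rx": 0.0,"ry": 0.0,"rz": 0.0,"hand": 1.0}], "squeeze": 35}}

```text
time: 16.25
tool_pos: [0.4896, -0.2102, 0.1791]
orientation: [[-0.208, 0.978, -0.0], [0.978, 0.208, 0.0], [0.0, -0.0, -1.0]]
wrist_force: [0.1, -0.5, -5.0]
finger_gap: 0.0252
finger_force: 34.7
```

{"method": "jog_arm", "body": {"series": [{"dx": 0.0,"dy": 0.0,"dz": -0.5,"rx": 0.0,"ry": 0.0,"rz": 0.0,"hand": 1.0},{"dx": 0.0,"dy": 0.0,"dz": -1.2,"rx": 0.0,"ry": 0.0,"rz": 0.0,"hand": 1.0},{"dx": 0.0,"dy": 0.0,"dz": -2.0,"rx": 0.0,"ry": 0.0,"rz": 0.0,"hand": 1.0},{"dx": 0.0,"dy": 0.0,"dz": -3.0,"rx": 0.0,"ry": 0.0,"rz": 0.0,"hand": 1.0},{"dx": 0.0,"dy": 0.0,"dz": -4.5,"rx": 0.0,"ry": 0.0,"rz": 0.0,"hand": 1.0},{"dx": 0.0,"dy": 0.0,"dz": -6.0,"rx": 0.0,"ry": 0.0,"rz": 0.0,"hand": 1.0},{"dx": 0.0,"dy": 0.0,"dz": -7.0,"rx": 0.0,"ry": 0.0,"rz": 0.0,"hand": 1.0},{"dx": 0.0,"dy": 0.0,"dz": -7.0,"rx": 0.0,"ry": 0.0,"rz": 0.0,"hand": 1.0}]}}

```text
time: 17.05
tool_pos: [0.4912, -0.2109, 0.2524]
orientation: [[-0.209, 0.978, 0.004], [0.978, 0.209, -0.002], [-0.003, 0.004, -1.0]]
wrist_force: [0.7, -0.9, -3.8]
finger_gap: 0.0255
finger_force: 34.8
```

Out cleanly. With the stand empty I can measure its hole directly.

```bash
python3 - <<'E'
from h import *
t=read_camera("top"); s=read_camera("scene"); o=env.get_obs(); print(o["time"],np.round(o["tool_pos"],4))
A=cv2.resize(t[165:235,160:240],None,fx=5,fy=5,interpolation=cv2.INTER_CUBIC)
C=cv2.resize(s[135:205,235:315],None,fx=5,fy=5,interpolation=cv2.INTER_CUBIC)
cv2.imwrite("pics/d.png",np.hstack([A,C])[:,:,::-1])
for nm,im,b in(("top",t,(184,186,212,216)),("scene",s,(262,150,294,172))):
  for V in(70,90,110):
    for a,c,e,ax in up(im,b,(0,0,0),(180,255,V),1): print(nm,V,a,c.round(1),e.round(1),ax.round(1),onz(nm,e,.07).round(4))
E
```

```text
17.15 [ 0.4897 -0.2102  0.2499]
top 90 83.0 [193.8 197. ] [196.6 199.2] [15.8 16.9] [0.4839 0.2194 0.07  ]
top 110 225.08 [196.5 199.3] [196.5 199.3] [16.6 17.4] [0.4838 0.2196 0.07  ]
scene 90 9.0 [291.4 169.7] [291.3 171.4] [2.6 8.7] [0.5541 0.1906 0.07  ]
scene 110 83.48 [277.1 160.7] [277.1 160.7] [ 7.6 13.9] [0.4845 0.2188 0.07  ]
```

View pics/d.png

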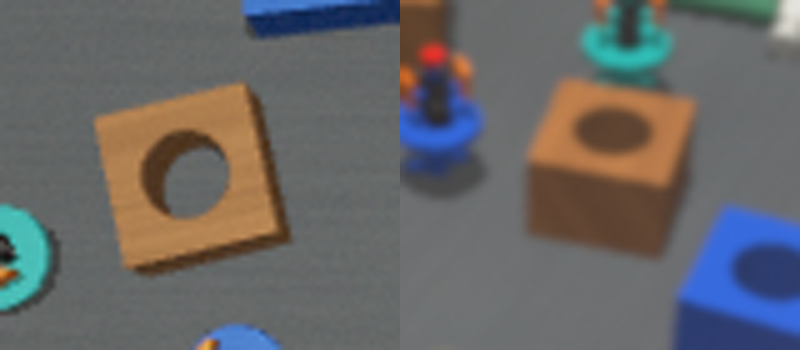

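The empty hole is clear at top pixel (196.5,199.3). Both views agree on about (0.484, 0.219). I'll carry the gauge there.

{"method": "jog_arm", "body": {"series": [{"dx": 1.0,"dy": 0.2,"dz": 0.0,"rx": 0.0,"ry": 0.0,"rz": 0.0,"hand": 1.0},{"dx": 3.0,"dy": 0.6,"dz": 0.0,"rx": 0.0,"ry": 0.0,"rz": 0.0,"hand": 1.0},{"dx": 6.0,"dy": 1.2,"dz": 0.0,"rx": 0.0,"ry": 0.0,"rz": 0.0,"hand": 1.0},{"dx": 9.0,"dy": 1.8,"dz": 0.0,"rx": 0.0,"ry": 0.0,"rz": 0.0,"hand": 1.0},{"dx": 12.0,"dy": 2.4,"dz": 0.0,"rx": 0.0,"ry": 0.0,"rz": 0.0,"hand": 1.0},{"dx": 15.0,"dy": 3.0,"dz": 0.0,"rx": 0.0,"ry": 0.0,"rz": 0.0,"hand": 1.0},{"dx": 18.0,"dy": 3.6,"dz": 0.0,"rx": 0.0,"ry": 0.0,"rz": 0.0,"hand": 1.0},{"dx": 21.0,"dy": 4.2,"dz": 0.0,"rx": 0.0,"ry": 0.0,"rz": 0.0,"hand": 1.0},{"dx": 24.0,"dy": 4.8,"dz": 0.0,"rx": 0.0,"ry": 0.0,"rz": 0.0,"hand": 1.0},{"dx": 27.0,"dy": 5.4,"dz": 0.0,"rx": 0.0,"ry": 0.0,"rz": 0.0,"hand": 1.0}]}}

```text
time: 18.15
tool_pos: [0.4849, 0.0669, 0.2487]
orientation: [[-0.209, 0.978, -0.002], [0.978, 0.209, 0.0], [0.001, -0.002, -1.0]]
wrist_force: [0.2, 0.3, -3.5]
finger_gap: 0.0254
finger_force: 34.9
```

{"method": "jog_arm", "body": {"series": [{"dx": 3.0,"dy": 0.6,"dz": 0.0,"rx": 0.0,"ry": 0.0,"rz": 0.0,"hand": 1.0},{"dx": 6.0,"dy": 1.2,"dz": 0.0,"rx": 0.0,"ry": 0.0,"rz": 0.0,"hand": 1.0},{"dx": 9.0,"dy": 1.8,"dz": 0.0,"rx": 0.0,"ry": 0.0,"rz": 0.0,"hand": 1.0},{"dx": 12.0,"dy": 2.4,"dz": 0.0,"rx": 0.0,"ry": 0.0,"rz": 0.0,"hand": 1.0},{"dx": 14.2,"dy": 2.8,"dz": 0.0,"rx": 0.0,"ry": 0.0,"rz": 0.0,"hand": 1.0},{"dx": 15.1,"dy": 3.0,"dz": 0.0,"rx": 0.0,"ry": 0.0,"rz": 0.0,"hand": 1.0},{"dx": 15.1,"dy": 3.0,"dz": 0.0,"rx": 0.0,"ry": 0.0,"rz": 0.0,"hand": 1.0},{"dx": 15.1,"dy": 3.0,"dz": 0.0,"rx": 0.0,"ry": 0.0,"rz": 0.0,"hand": 1.0},{"dx": 15.1,"dy": 3.0,"dz": 0.0,"rx": 0.0,"ry": 0.0,"rz": 0.0,"hand": 1.0}]}}

```text
time: 19.05
tool_pos: [0.4839, 0.2179, 0.2494]
orientation: [[-0.207, 0.978, -0.001], [0.978, 0.207, -0.001], [-0.001, -0.001, -1.0]]
wrist_force: [-0.3, -0.7, -4.1]
finger_gap: 0.0252
finger_force: 34.9
```

{"method": "jog_arm", "body": {"series": [{"dx": 0.1,"dy": 0.0,"dz": 1.5,"rx": 0.0,"ry": 0.0,"rz": 0.0,"hand": 1.0},{"dx": 0.1,"dy": 0.0,"dz": 3.5,"rx": 0.0,"ry": 0.0,"rz": 0.0,"hand": 1.0},{"dx": 0.1,"dy": 0.0,"dz": 6.0,"rx": 0.0,"ry": 0.0,"rz": 0.0,"hand": 1.0},{"dx": 0.1,"dy": 0.0,"dz": 8.0,"rx": 0.0,"ry": 0.0,"rz": 0.0,"hand": 1.0},{"dx": 0.1,"dy": 0.0,"dz": 9.5,"rx": 0.0,"ry": 0.0,"rz": 0.0,"hand": 1.0},{"dx": 0.1,"dy": 0.0,"dz": 10.5,"rx": 0.0,"ry": 0.0,"rz": 0.0,"hand": 1.0},{"dx": 0.1,"dy": 0.0,"dz": 11.2,"rx": 0.0,"ry": 0.0,"rz": 0.0,"hand": 1.0},{"dx": 0.1,"dy": 0.0,"dz": 11.8,"rx": 0.0,"ry": 0.0,"rz": 0.0,"hand": 1.0},{"dx": 0.1,"dy": 0.0,"dz": 12.4,"rx": 0.0,"ry": 0.0,"rz": 0.0,"hand": 1.0}]}}

```text
time: 19.95
tool_pos: [0.4845, 0.22, 0.1258]
orientation: [[-0.208, 0.978, 0.001], [0.978, 0.208, 0.0], [0.0, 0.001, -1.0]]
wrist_force: [0.1, -0.4, -3.6]
finger_gap: 0.0251
finger_force: 34.9
```

{"method": "jog_arm", "body": {"series": [{"dx": 0.0,"dy": 0.0,"dz": 0.6,"rx": 0.0,"ry": 0.0,"rz": 0.0,"hand": 1.0},{"dx": 0.0,"dy": 0.0,"dz": 1.2,"rx": 0.0,"ry": 0.0,"rz": 0.0,"hand": 1.0},{"dx": 0.0,"dy": 0.0,"dz": 1.8,"rx": 0.0,"ry": 0.0,"rz": 0.0,"hand": 1.0},{"dx": 0.0,"dy": 0.0,"dz": 2.4,"rx": 0.0,"ry": 0.0,"rz": 0.0,"hand": 1.0},{"dx": 0.0,"dy": 0.0,"dz": 2.9,"rx": 0.0,"ry": 0.0,"rz": 0.0,"hand": 1.0},{"dx": 0.0,"dy": 0.0,"dz": 3.2,"rx": 0.0,"ry": 0.0,"rz": 0.0,"hand": 1.0}]}}

```text
time: 20.55
tool_pos: [0.4836, 0.2199, 0.093]
orientation: [[-0.209, 0.978, -0.001], [0.978, 0.209, -0.0], [-0.0, -0.001, -1.0]]
wrist_force: [0.3, -0.4, -4.8]
finger_gap: 0.0252
finger_force: 34.9
```

{"method": "jog_arm", "body": {"series": [{"dx": 0.0,"dy": 0.0,"dz": 0.1,"rx": 0.0,"ry": 0.0,"rz": 0.0,"hand": 1.0},{"dx": 0.0,"dy": 0.0,"dz": 0.2,"rx": 0.0,"ry": 0.0,"rz": 0.0,"hand": 1.0},{"dx": 0.0,"dy": 0.0,"dz": 0.3,"rx": 0.0,"ry": 0.0,"rz": 0.0,"hand": 1.0},{"dx": 0.0,"dy": 0.0,"dz": 0.4,"rx": 0.0,"ry": 0.0,"rz": 0.0,"hand": 1.0}]}}

```text
time: 20.95
tool_pos: [0.4841, 0.22, 0.0899]
orientation: [[-0.208, 0.978, 0.001], [0.978, 0.208, 0.0], [0.0, 0.001, -1.0]]
wrist_force: [-0.9, 0.2, -3.6]
finger_gap: 0.0252
finger_force: 34.9
```

{"method": "jog_arm", "body": {"series": [{"dx": 0.0,"dy": 0.0,"dz": 0.05,"rx": 0.0,"ry": 0.0,"rz": 0.0,"hand": 1.0},{"dx": 0.0,"dy": 0.0,"dz": 0.1,"rx": 0.0,"ry": 0.0,"rz": 0.0,"hand": 1.0},{"dx": 0.0,"dy": 0.0,"dz": 0.1,"rx": 0.0,"ry": 0.0,"rz": 0.0,"hand": 1.0}]}}

```text
time: 21.25
tool_pos: [0.4839, 0.2199, 0.0887]
orientation: [[-0.208, 0.978, 0.0], [0.978, 0.208, 0.0], [0.0, 0.0, -1.0]]
wrist_force: [-0.3, 0.2, -4.3]
finger_gap: 0.0257
finger_force: 34.9
```

{"method": "jog_arm", "body": {"series": [{"dx": 0.0,"dy": 0.0,"dz": 0.05,"rx": 0.0,"ry": 0.0,"rz": 0.0,"hand": 1.0},{"dx": 0.0,"dy": 0.0,"dz": 0.1,"rx": 0.0,"ry": 0.0,"rz": 0.0,"hand": 1.0},{"dx": 0.0,"dy": 0.0,"dz": 0.13,"rx": 0.0,"ry": 0.0,"rz": 0.0,"hand": 1.0}]}}

```text
time: 21.55
tool_pos: [0.484, 0.22, 0.088]
orientation: [[-0.208, 0.978, -0.0], [0.978, 0.208, -0.0], [-0.0, -0.0, -1.0]]
wrist_force: [-1.9, -1.2, 3.9]
finger_gap: 0.0252
finger_force: 35.8
```

Seated: the force swung from −4 to +4 N at the expected height of 0.088. I'll release and rise.

{"method": "jog_arm", "body": {"series": [{"dx": 0.0,"dy": 0.0,"dz": 0.0,"rx": 0.0,"ry": 0.0,"rz": 0.0,"hand": 0.5},{"dx": 0.0,"dy": 0.0,"dz": 0.0,"rx": 0.0,"ry": 0.0,"rz": 0.0,"hand": 0.2},{"dx": 0.0,"dy": 0.0,"dz": 0.0,"rx": 0.0,"ry": 0.0,"rz": 0.0,"hand": 0.0},{"dx": 0.0,"dy": 0.0,"dz": 0.0,"rx": 0.0,"ry": 0.0,"rz": 0.0,"hand": 0.0},{"dx": 0.0,"dy": 0.0,"dz": 0.0,"rx": 0.0,"ry": 0.0,"rz": 0.0,"hand": 0.0},{"dx": 0.0,"dy": 0.0,"dz": 0.0,"rx": 0.0,"ry": 0.0,"rz": 0.0,"hand": 0.0},{"dx": 0.0,"dy": 0.0,"dz": 0.0,"rx": 0.0,"ry": 0.0,"rz": 0.0,"hand": 0.0}]}}

```text
time: 22.25
tool_pos: [0.4839, 0.2199, 0.0873]
orientation: [[-0.208, 0.978, -0.0], [0.978, 0.208, -0.0], [-0.0, -0.0, -1.0]]
wrist_force: [0.5, 0.4, -0.8]
finger_gap: 0.0855
finger_force: 0.0
```

{"method": "jog_arm", "body": {"series": [{"dx": 0.0,"dy": 0.0,"dz": -1.0,"rx": 0.0,"ry": 0.0,"rz": 0.0,"hand": 0.0},{"dx": 0.0,"dy": 0.0,"dz": -3.0,"rx": 0.0,"ry": 0.0,"rz": 0.0,"hand": 0.0},{"dx": 0.0,"dy": 0.0,"dz": -6.0,"rx": 0.0,"ry": 0.0,"rz": 0.0,"hand": 0.0},{"dx": 0.0,"dy": 0.0,"dz": -9.0,"rx": 0.0,"ry": 0.0,"rz": 0.0,"hand": 0.0},{"dx": 0.0,"dy": 0.0,"dz": -12.0,"rx": 0.0,"ry": 0.0,"rz": 0.0,"hand": 0.0},{"dx": 0.0,"dy": 0.0,"dz": -14.0,"rx": 0.0,"ry": 0.0,"rz": 0.0,"hand": 0.0},{"dx": 0.0,"dy": 0.0,"dz": -14.0,"rx": 0.0,"ry": 0.0,"rz": 0.0,"hand": 0.0},{"dx": 0.0,"dy": 0.0,"dz": -14.0,"rx": 0.0,"ry": 0.0,"rz": 0.0,"hand": 0.0}]}}

```text
time: 23.05
tool_pos: [0.4839, 0.2199, 0.2277]
orientation: [[-0.208, 0.978, 0.001], [0.978, 0.208, 0.0], [0.0, 0.001, -1.0]]
wrist_force: [0.1, -0.7, 0.2]
finger_gap: 0.0853
finger_force: 0.0
```

```bash
python3 - <<'E'
from h import *
s=read_camera("scene"); t=read_camera("top"); o=env.get_obs(); print(o["time"],np.round(o["tool_pos"],4))
C=cv2.resize(s[125:195,235:315],None,fx=5,fy=5,interpolation=cv2.INTER_CUBIC)
A=cv2.resize(t[165:235,160:240],None,fx=5,fy=5,interpolation=cv2.INTER_CUBIC)
cv2.imwrite("pics/e.png",np.hstack([A,C])[:,:,::-1])
for a,c,e,ax in up(s,(260,145,296,186),(0,0,150),(180,60,255),1): print(e.round(1),ax.round(1),onz("scene",e,.076).round(4))
E
```

```text
23.15 [0.4827 0.2195 0.2259]
[277.1 160.3] [11.4 18.8] [0.4866 0.2143 0.076 ]
```

View pics/e.png

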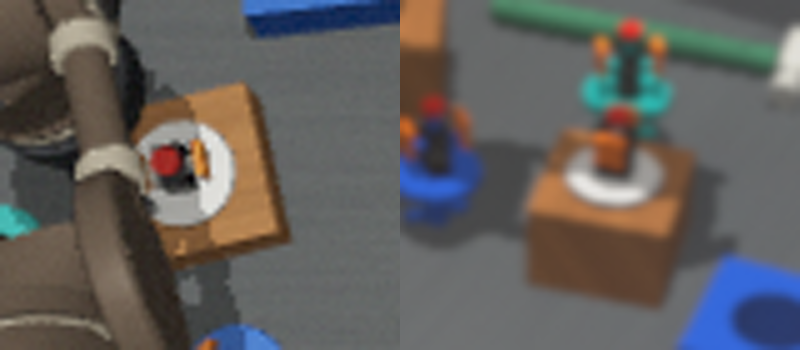

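The gauge stands upright and flat, centred in its stand (shoulder near (196.5,199) in the top view), with the cap lowered and the gripper clear above. I'm handing the job in.

```bash
python3 -c "
from plant import env
print(env.finish_job())"
```

```text
the job is handed in; nothing more can be done
None
```

I measured the clamped bushing, locked the gauge at about 6 mm of cap travel (bore about 46–47 mm by eye), stood it back upright and seated in its stand, and handed the job in at about 23 s; no verdict came back, and the plunger reading itself isn't visible to me.

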